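# Find the rocking lid and push it open

### The arm

A 6-joint arm with a two-finger parallel gripper is mounted at the origin on the work surface. World frame = base frame: x ahead of the robot, y to its left, z up, the work surface at z = 0. Lengths are in m, angles in rad, forces in N, time in s.
With the tool pointing down it reaches from about 0.3 to 0.775 m from the base axis. Payload 14.6 kg.
Tool frame: the origin (TCP) lies between the finger pads; the fingertips stand 8 mm ahead of it and the grasp point (between the pads) lies 11 mm behind it (ctrl.tip_reach is the distance from the TCP to the fingertips, in m); y points along the fingers, z is the direction in which the jaws open and shut, and the axes are right-handed (so a half turn about y gives the same grasp; the last joint's range is limited). The gripper opens to 94 mm and grips with 3 to 60 N. Pads are 16 mm wide; open, the fingers measure 119 mm over their backs; the gripper's body (75 mm by 177 mm) begins 78 mm behind the grasp point.
Start: joints at [-1.36, 0.3, 1.521, -0, 1.321, -0.067], TCP at [0.151, -0.529, 0.213] pointing down, gripper open.
Joint ranges: [-3.03, 3.03], [-0.79, 2.21], [0.23, 2.52], [-1.04, 4.18], [0, 3.07], [-2.55, 2.55]. Speed limits (rad/s): [2.22, 2.22, 2.57, 3.14, 3.14, 3.14].

### API

Orientations are given as [roll, pitch, yaw] about the fixed x, y, z axes, in that order (R = Rz(yaw) Ry(pitch) Rx(roll)).
In Python, from station import ctrl gives the robot as it stands.
- The arm moves only by the tool play_rows, never from a script. Its arguments are lists of equal length, an entry for each row: "twist": the turn, a rotation vector about the world's x, y, z as a fraction of full scale, a list of three; "travel": the shift along the world's x, y, z as a fraction of full scale, a list of three; "grip": the gripper's target within -1 to 1 (shut at 1, half-way at 0, fully open at -1). A call has 1 to 12 rows; each row shifts and turns the commanded pose from where the row before left it; what a row does not reach is not made up. Full scale, the value 1, is 5 cm for a shift and 90 degrees for a turn. A row lasts 1/10 s, in which the tool goes at most 50 mm and 8.59 degrees, less where a joint would pass 70% of its speed; a pose out of reach is approached as far as the arm can. A call with a number of a shift or a turn outside -1 to 1 is refused whole. A call with a gripper value outside its range is refused whole. The fingers move at their own pace and stop on an object; "force" is the grip in N (left out, the last holds). Time passes only in rows, so rows that do not move let the fingers close. It gives the time, the measured TCP pose, the force and the opening at its end, in the units of the state.
- ctrl.get_obs(): the state, without advancing time (a new reading comes with each control period).
- ctrl.camera(name): name is "scene" or "top" or "wrist"; returns a dict with "img" (400x640x3 uint8, red, green, blue), "vfov" (degrees; the focal length in pixels is half the picture's height over the tangent of half this angle, whatever the lens; pixels are square), "cx", "cy" (the principal point, pixels), "rvec" (rotation vector, rad) and "tvec" (3), from world to camera coordinates, as OpenCV has them. Camera axes: x right, y down, z forward; pixel columns grow to the right and rows downward; lengths in m; the calibration is good to about 2 mm. The wrist camera is an equidistant fisheye: a pixel r from the principal point sees the ray r / f radians off the axis. A picture is of the moment at which its call begins. There is no depth.
- ctrl.hand_in(): hands the job in, once; it reports no verdict.
Trained networks look in a picture, given as the dict that the camera call returned (one of the last four; its "shot" number tells which), for a name from the list of things; names that differ only in an ending like _2 or _b are one class to them, and where a whole thing is asked for, a point or a joint stands for the part that bears it (a point fixed in the world has none). Each returns a list of dicts, best first, with "confidence" (0 to 1); they miss things now and then, are a little off and sometimes report something else, mostly with a low value. They report only what shows in the picture. A call takes as long as a camera call.
- ctrl.boxes_of(name, picture): "point" ([column, row] in pixels, amid what is visible of it).
- ctrl.trace(name, picture): "pixels" (400x640 bool, what is visible of it) and "point" ([column, row] in pixels, amid what is visible of it).
The state is a dict: "time_s": time; "qpos": joint angles; "joint_vel": joint speeds; "tau": joint torques, N m; "ee_pos": TCP position; "eef_rot": TCP orientation; "force": force on the tool from outside, world axes, zero at the start; "moment": the same for the moment, N m; "grip_width": finger opening in m.
Only numpy, scipy, OpenCV 4.12 (cv2) and the standard library are available. Lean on these libraries where they do the work, as an engineer would, in place of code of your own. Each camera call takes 0.05 s, during which the arm holds its last target.

### The job

Three of the four compartments in the plywood chest are packed full, so their lids are solid; the lid over the empty one rocks. Press gently on the lids' blue discs with the fingertips to find the one that rocks, then push that lid fully open by its blue half, leave it open and take the hand away. Grip or lift nothing, do not push or pull a lid by its raised far half, and leave everything else where it stands.

Things in the scene. Friction and masses are not known exactly. Their poses are not given: they have to be found in the camera images.
- chest: plywood chest fixed to the table, 240 mm (its x, away from the robot) x 410 mm (its y, to the left) x 110 mm high, walls 10 mm. Origin on the table under the middle of the lids' pivot line, 83 mm behind its near face. Four compartments in a row along y, 100 mm apart, 146 mm (x) by 90 mm (y), each under one of four identical lids flush with the top; beyond them a ledge with two jars.
- lid1: lid 1 (leftmost as the robot sees them): grey laminate board 140 (x) x 86 x 10 mm; origin at its centre, on its cross pivot (along y), 5 mm below the top face; z normal to it, x away from the robot. Tilt 0 is shut, 0.9 rad is open at its stop, near half down, far half up. Over a full compartment it gives 1 to 2 mm (under 0.08 rad); over the empty one 3 to 4 N at the disc tilts it, and it stays where left.
- disc1 (a point): centre of the blue disc (32 mm across) on the near half of lid 1, on the top face; 110 mm above the table when shut, 45 mm from the pivot, 28 mm from the chest's near wall. Closed fingertips pushed straight down here to 45 mm below the shut lid's top bring a free lid to its stop; 60 mm of depth is free.
- lid2: lid 2 (second from left): grey laminate board 140 (x) x 86 x 10 mm; origin at its centre, on its cross pivot (along y), 5 mm below the top face; z normal to it, x away from the robot. Tilt 0 is shut, 0.9 rad is open at its stop, near half down, far half up. Over a full compartment it gives 1 to 2 mm (under 0.08 rad); over the empty one 3 to 4 N at the disc tilts it, and it stays where left.
- disc2 (a point): centre of the blue disc (32 mm across) on the near half of lid 2, on the top face; 110 mm above the table when shut, 45 mm from the pivot, 28 mm from the chest's near wall. Closed fingertips pushed straight down here to 45 mm below the shut lid's top bring a free lid to its stop; 60 mm of depth is free.
- lid3: lid 3 (third from left): grey laminate board 140 (x) x 86 x 10 mm; origin at its centre, on its cross pivot (along y), 5 mm below the top face; z normal to it, x away from the robot. Tilt 0 is shut, 0.9 rad is open at its stop, near half down, far half up. Over a full compartment it gives 1 to 2 mm (under 0.08 rad); over the empty one 3 to 4 N at the disc tilts it, and it stays where left.
- disc3 (a point): centre of the blue disc (32 mm across) on the near half of lid 3, on the top face; 110 mm above the table when shut, 45 mm from the pivot, 28 mm from the chest's near wall. Closed fingertips pushed straight down here to 45 mm below the shut lid's top bring a free lid to its stop; 60 mm of depth is free.
- lid4: lid 4 (rightmost): grey laminate board 140 (x) x 86 x 10 mm; origin at its centre, on its cross pivot (along y), 5 mm below the top face; z normal to it, x away from the robot. Tilt 0 is shut, 0.9 rad is open at its stop, near half down, far half up. Over a full compartment it gives 1 to 2 mm (under 0.08 rad); over the empty one 3 to 4 N at the disc tilts it, and it stays where left.
- disc4 (a point): centre of the blue disc (32 mm across) on the near half of lid 4, on the top face; 110 mm above the table when shut, 45 mm from the pivot, 28 mm from the chest's near wall. Closed fingertips pushed straight down here to 45 mm below the shut lid's top bring a free lid to its stop; 60 mm of depth is free.
- paint_jar: small paint jar with a red cap, 48 mm across, 55 mm tall, standing on the chest's far ledge; loose, to be left where it is; origin at its underside.
- ink_jar: small ink jar with a black cap, 44 mm across, 50 mm tall, standing on the chest's far ledge; loose, to be left where it is; origin at its underside.
- mug: blue ceramic mug, 76 mm across, 90 mm tall, beside the chest's left end; loose, to be left where it is; origin at its underside.
- glue: white glue bottle with an orange cap, 56 mm across, 130 mm tall, beside the chest's right end; loose, to be left where it is; origin at its underside.
- spatula: spatula lying on the table to the left; loose, to be left where it is; origin at its underside, amid its length.
- brush: brush lying on the table to the right; loose, to be left where it is; origin at its underside, amid its length.
- sanding_block: cork sanding block, 100 x 60 x 32 mm, on the table, far left; loose, to be left where it is; origin at its underside.
- fixative_can: spray fixative can, 60 mm across, 90 mm tall, on the table, far right; loose, to be left where it is; origin at its underside.

How it is judged:
On the way, in this order (a step that is already met when the one before it is completed fails the run):
1. a lid rocks under the fingers pressing on its blue half (((angle between lid1's own z axis and vertical above 0.08 rad and contact force between the fingers and lid1 above 0.3 N and x of the grasp point in the frame of lid1 below 0.01 m) or (angle between lid2's own z axis and vertical above 0.08 rad and contact force between the fingers and lid2 above 0.3 N and x of the grasp point in the frame of lid2 below 0.01 m) or (angle between lid3's own z axis and vertical above 0.08 rad and contact force between the fingers and lid3 above 0.3 N and x of the grasp point in the frame of lid3 below 0.01 m) or (angle between lid4's own z axis and vertical above 0.08 rad and contact force between the fingers and lid4 above 0.3 N and x of the grasp point in the frame of lid4 below 0.01 m))), for 0.02 s.
2. that lid is pushed open by the fingers on its blue half (((angle between lid1's own z axis and vertical above 0.75 rad and contact force between the fingers and lid1 above 0.3 N and x of the grasp point in the frame of lid1 below 0.01 m) or (angle between lid2's own z axis and vertical above 0.75 rad and contact force between the fingers and lid2 above 0.3 N and x of the grasp point in the frame of lid2 below 0.01 m) or (angle between lid3's own z axis and vertical above 0.75 rad and contact force between the fingers and lid3 above 0.3 N and x of the grasp point in the frame of lid3 below 0.01 m) or (angle between lid4's own z axis and vertical above 0.75 rad and contact force between the fingers and lid4 above 0.3 N and x of the grasp point in the frame of lid4 below 0.01 m))), for 0.02 s.
At the end, for the whole second after the job is handed in: One lid stands open by more than 0.75 rad (its stop is at 0.9) and at rest, the other three are shut (under 0.1 rad) (((angle between lid1's own z axis and vertical above 0.75 rad and angular speed of lid1 below 0.05 rad/s and angle between each of lid2, lid3, lid4's own z axis and vertical below 0.1 rad) or (angle between lid2's own z axis and vertical above 0.75 rad and angular speed of lid2 below 0.05 rad/s and angle between each of lid1, lid3, lid4's own z axis and vertical below 0.1 rad) or (angle between lid3's own z axis and vertical above 0.75 rad and angular speed of lid3 below 0.05 rad/s and angle between each of lid1, lid2, lid4's own z axis and vertical below 0.1 rad) or (angle between lid4's own z axis and vertical above 0.75 rad and angular speed of lid4 below 0.05 rad/s and angle between each of lid1, lid2, lid3's own z axis and vertical below 0.1 rad))); the robot touches nothing.
It fails at once if a lid or the chest is pressed with more than 60 N (contact force between the fingers and chest above 60 N).
It fails at once if an opening lid (over 0.12 rad) is pushed, gripped or lifted by its raised far half with more than 3 N ((angle between lid1's own z axis and vertical above 0.12 rad and contact force between the fingers and lid1 above 3 N and x of the grasp point in the frame of lid1 above 0.01 m) or (angle between lid2's own z axis and vertical above 0.12 rad and contact force between the fingers and lid2 above 3 N and x of the grasp point in the frame of lid2 above 0.01 m) or (angle between lid3's own z axis and vertical above 0.12 rad and contact force between the fingers and lid3 above 3 N and x of the grasp point in the frame of lid3 above 0.01 m) or (angle between lid4's own z axis and vertical above 0.12 rad and contact force between the fingers and lid4 above 3 N and x of the grasp point in the frame of lid4 above 0.01 m)).
It fails at once if one of the jars, the mug, the bottle, the can, the tools or the sanding block is moved more than 25 mm (distance of any of paint_jar, ink_jar, mug, glue, spatula, brush, sanding_block, fixative_can from where it was at the start of the episode above 0.025 m).
It also fails if it takes over 45 s, if anything falls off the work surface, if the arm or the gripper's body presses on something with over 40 N, if the wrist force passes 120 N, or if a joint passes its speed limit or range.

## Working session

There is one attempt and no reset: what is moved stays moved. The work goes in short steps, Python scripts to look and compute and a tool call to move; the robot and the scene stay as the last step left them, time stands still between calls to the robot, and variables do not carry over. Pictures are saved under pics/ and viewed, and the job is handed in when it is done.

Besides the shell and the picture viewer there is one more tool, called after "Call:" as name(argument=value, ...) on one line, values as JSON. play_rows: Moves the arm, as the interface text tells. Its arguments: {"type":"object","properties":{"twist":{"type":"array"},"travel":{"type":"array"},"grip":{"type":"array"},"force":{"type":"number"}},"required":["twist","travel","grip"]}

```bash
mkdir -p pics; ls
python3 - <<'E'
from station import ctrl
import cv2
print(ctrl.get_obs())
for n in ("scene","top"):
    p=ctrl.camera(n); cv2.imwrite(f"pics/{n}0.png",p["img"][:,:,::-1])
    print(n,p["vfov"],p["cx"],p["cy"],p["rvec"],p["tvec"])
    for k in ("disc1","disc2","disc3","disc4","chest","lid1"):
        print(k,[(b["point"],round(b["confidence"],2)) for b in ctrl.boxes_of(k,p)])
E
```

```text
pics
{'time_s': 0.0, 'qpos': array([-1.35957723e+00,  3.00474522e-01,  1.52159267e+00, -3.07952879e-05,
        1.32070141e+00, -6.65695979e-02]), 'joint_vel': array([ 2.32498803e-04, -5.34011558e-04, -1.38426877e-03, -2.00534092e-05,
        1.35061671e-04,  8.89643993e-04]), 'tau': array([-2.37824388e-04, -5.31808591e+01, -3.52733552e+01,  7.07170973e-02,
        2.43041979e-02, -1.18506209e-04]), 'ee_pos': array([ 0.15077754, -0.52865927,  0.21287955]), 'eef_rot': array([-1.57197166e+00,  4.84626666e-05, -2.86379635e+00]), 'force': array([-0.71442887,  0.10577098,  0.2221763 ]), 'moment': array([-0.0009789 , -0.03421992, -0.01769586]), 'grip_width': 0.09426427779915925}
scene 53.544025434722265 323.02820009016835 197.22272952845069 [ 0.92759222  2.65936268 -0.8846457 ] [ 0.42263472 -0.215603    1.45390678]
disc1 [([348.2, 234.4], 0.94), ([277.4, 172.4], 0.94), ([318.8, 212.9], 0.87), ([303.7, 191.7], 0.64)]
disc2 [([348.2, 234.4], 0.94), ([277.4, 172.4], 0.94), ([318.8, 212.9], 0.87), ([303.7, 191.7], 0.64)]
disc3 [([348.2, 234.4], 0.94), ([277.4, 172.4], 0.94), ([318.8, 212.9], 0
[... 334 characters left out ...]
7058 -2.13243873  0.17252154] [0.00310838 0.53606211 1.50756193]
disc1 [([304.9, 177.4], 0.93), ([335.9, 181.4], 0.9), ([273.4, 184.2], 0.78), ([368.3, 177.3], 0.74), ([264.0, 145.3], 0.74)]
disc2 [([304.9, 177.4], 0.93), ([335.9, 181.4], 0.9), ([273.4, 184.2], 0.78), ([368.3, 177.3], 0.74), ([264.0, 145.3], 0.74)]
disc3 [([304.9, 177.4], 0.93), ([335.9, 181.4], 0.9), ([273.4, 184.2], 0.78), ([368.3, 177.3], 0.74), ([264.0, 145.3], 0.74)]
disc4 [([304.9, 177.4], 0.93), ([335.9, 181.4], 0.9), ([273.4, 184.2], 0.78), ([368.3, 177.3], 0.74), ([264.0, 145.3], 0.74)]
chest [([320.2, 173.2], 0.89)]
lid1 [([368.3, 178.2], 0.88), ([306.7, 177.7], 0.87), ([338.9, 181.7], 0.76), ([273.1, 180.4], 0.7)]
```

View pics/scene0.png

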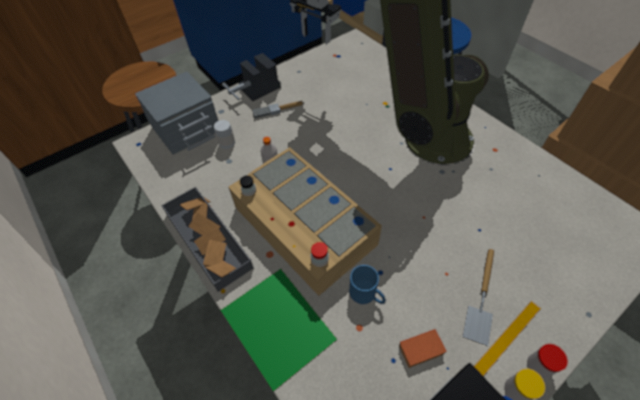

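View pics/top0.png

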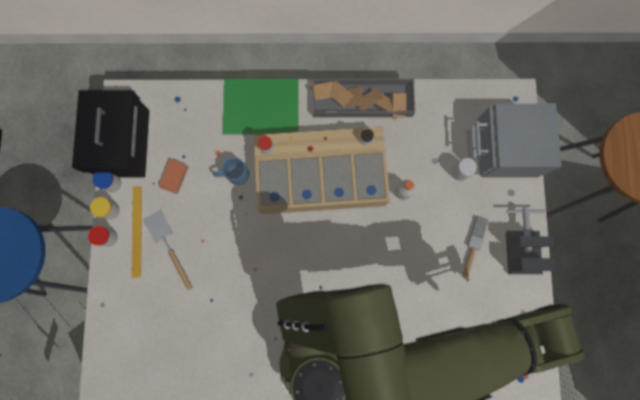

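```bash
cat > h.py <<'E'
import numpy as np, cv2
def ray(p,uv,z):
    R=cv2.Rodrigues(np.array(p["rvec"],float))[0]; t=np.array(p["tvec"],float)
    f=200/np.tan(np.radians(p["vfov"])/2)
    d=R.T@np.array([(uv[0]-p["cx"])/f,(uv[1]-p["cy"])/f,1]); c=-R.T@t
    return c+d*(z-c[2])/d[2]
E
python3 - <<'E'
from station import ctrl
from h import *
im={}
for n in ("scene","top"):
    p=ctrl.camera(n)
    for k in ("disc1","lid1"):
      for b in ctrl.boxes_of(k,p): print(n,k,ray(p,b["point"],.11).round(4),round(b["confidence"],2))
    # colour-based blue
    hsv=cv2.cvtColor(p["img"],cv2.COLOR_RGB2HSV)
    m=cv2.inRange(hsv,(95,100,50),(130,255,255))
    N,l,s,c=cv2.connectedComponentsWithStats(m)
    for i in range(1,N):
        if s[i,4]>25: print(n,"blue",s[i],c[i].round(1),ray(p,c[i],.11).round(4))
    a=ctrl.trace("chest",p)[0]
    if n=="top":
        x0,y0=230,120; cv2.imwrite("pics/topc.png",cv2.resize(p["img"][100:240,230:410,::-1],None,fx=4,fy=4,interpolation=cv2.INTER_CUBIC))
    for k in ("mug","glue","paint_jar","ink_jar"):
        b=ctrl.boxes_of(k,p); print(k,[(ray(p,q["point"],.09).round(3),round(q["confidence"],2)) for q in b[:2]])
E
```

```text
scene disc1 [0.562  0.1478 0.11  ] 0.79
scene disc1 [ 0.5836 -0.0493  0.11  ] 0.77
scene disc1 [0.58   0.0534 0.11  ] 0.75
scene disc1 [ 0.5866 -0.1628  0.11  ] 0.71
scene lid1 [0.5721 0.1423 0.11  ] 0.84
scene lid1 [0.5801 0.0448 0.11  ] 0.69
scene lid1 [ 0.5733 -0.0593  0.11  ] 0.64
scene blue [ 174    0  148   82 7127] [241.9  32.3] [ 0.2724 -0.8967  0.11  ]
scene blue [333   0  33  16 328] [350.8   5.6] [-0.2276 -0.7661  0.11  ]
scene blue [451  18  21  36 524] [459.5  34.9] [-0.4209 -0.2944  0.11  ]
scene blue [286 159  10   7  51] [290.6 161.9] [ 0.5376 -0.1627  0.11  ]
scene blue [307 177  10   7  57] [311.4 180. ] [ 0.5307 -0.0627  0.11  ]
scene blue [329 196  10   8  64] [333.7 199.5] [0.5242 0.0369 0.11  ]
scene blue [353 216  11   9  73] [358.1 220.5] [0.5168 0.1368 0.11  ]
scene blue [350 265  34  38 916] [364.1 283.8] [0.6307 0.29   0.11  ]
mug [(array([0.627, 0.291, 0.09 ]), 0.95), (array([ 0.683, -0.19 ,  0.09 ]), 0.59)]
glue [(array([ 0.549, -0.277,  0.09 ]), 0.76)]
paint_jar [(array([0.657, 0.144, 0.09 ]), 0.95), (array([ 0.686, -0.181,  0.09 ]), 0.36)]
ink_jar [(arr
[... 268 characters left out ...]
.64
top lid1 [0.5681 0.1375 0.11  ] 0.57
top blue [ 93 172  20  17 286] [102.3 179. ] [0.5726 0.6741 0.11  ]
top blue [367 186   8   8  48] [370.6 189.6] [ 0.5382 -0.1624  0.11  ]
top blue [335 189   8   7  47] [338.6 191.8] [ 0.5315 -0.0629  0.11  ]
top blue [303 191   8   8  52] [306.4 194.2] [0.5242 0.0369 0.11  ]
top blue [   0  207   45   95 3310] [ 18.5 252.7] [0.3442 0.9126 0.11  ]
mug [(array([0.603, 0.274, 0.09 ]), 0.98), (array([ 0.602, -0.464,  0.09 ]), 0.27)]
glue [(array([ 0.551, -0.284,  0.09 ]), 0.55), (array([0.399, 0.489, 0.09 ]), 0.17)]
paint_jar [(array([ 0.581, -0.152,  0.09 ]), 0.66), (array([0.685, 0.166, 0.09 ]), 0.59)]
ink_jar [(array([ 0.72 , -0.151,  0.09 ]), 0.45)]
```

The scene view shows the four lids with blue discs at about (291,162), (311,180), (334,200) and (358,220). Blue segmentation agrees between the two cameras to about 1 mm, but the networks report lid middles rather than discs, so I'm using the segmentation.

- disc1: (0.517, 0.137)
- disc2: (0.524, 0.037)
- disc3: (0.531, -0.063)
- disc4: (0.538, -0.1625)
- Chest yaw: about 0.07 rad

I'm moving above disc 4 first.

Call:
play_rows(twist=[[0,0,-0.044],[0,0,-0.044],[0,0,-0.044],[0,0,0],[0,0,0],[0,0,0],[0,0,0],[0,0,0],[0,0,0],[0,0,0],[0,0,0],[0,0,0]], travel=[[0.645,0.61,0],[0.645,0.61,0],[0.645,0.61,0],[0.645,0.61,0],[0.645,0.61,0],[0.645,0.61,0],[0.645,0.61,0],[0.645,0.61,0],[0.645,0.61,0],[0.645,0.61,0],[0.645,0.61,0],[0.645,0.61,0]], grip=[1,1,1,1,1,1,1,1,1,1,1,1], force=10)

```text
time_s: 2.7
ee_pos: [0.539, -0.1614, 0.2136]
eef_rot: [-1.571, 0.0, -3.071]
force: [-0.5, -1.4, -0.1]
grip_width: 0.0022
```

Call:
play_rows(twist=[[0,0,0],[0,0,0],[0,0,0],[0,0,0]], travel=[[0,0,-0.7],[0,0,-0.7],[0,0,-0.4],[0,0,0]], grip=[1,1,1,1])

```text
time_s: 3.1
ee_pos: [0.5367, -0.1624, 0.1208]
eef_rot: [-1.573, -0.004, -3.071]
force: [-0.0, -0.5, -0.3]
grip_width: 0.0005
```

Run:
```python
from station import ctrl
import cv2
p=ctrl.camera("wrist"); cv2.imwrite("pics/w1.png",p["img"][:,:,::-1])
p=ctrl.camera("scene"); cv2.imwrite("pics/s1.png",cv2.resize(p["img"][120:300,200:420,::-1],None,fx=3,fy=3))
print(ctrl.get_obs()["ee_pos"],ctrl.get_obs()["force"])
```

```text
[ 0.53812063 -0.16306813  0.12425381] [-0.05432688  0.2365835   0.56243848]
```

View pics/w1.png

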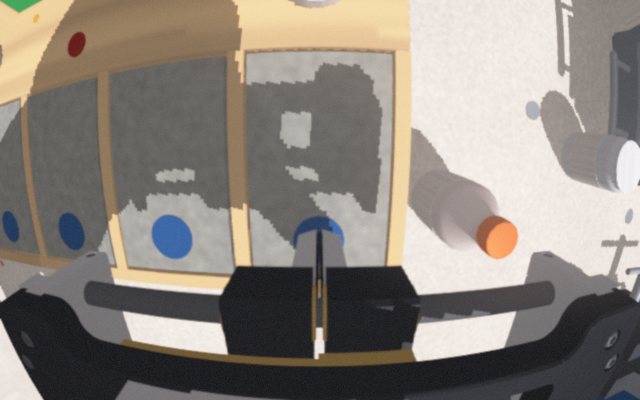

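View pics/s1.png

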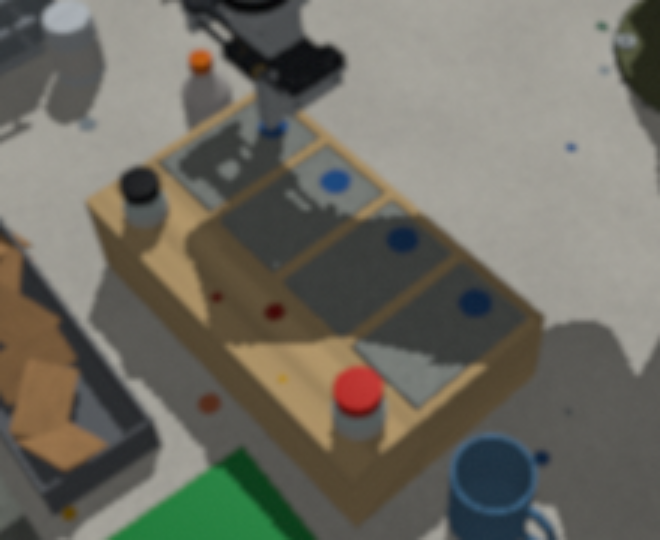

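The wrist view shows the closed tips over disc 4 at about (320,235), with the glue bottle clear on the right at (480,220). I'll press gently.

Call:
play_rows(twist=[[0,0,0],[0,0,0],[0,0,0],[0,0,0]], travel=[[0,0,-0.08],[0,0,-0.04],[0,0,-0.02],[0,0,0]], grip=[1,1,1,1])

```text
time_s: 3.6
ee_pos: [0.5381, -0.1631, 0.1173]
eef_rot: [-1.57, 0.001, -3.071]
force: [-1.1, 0.2, 4.7]
grip_width: 0.0005
```

Call:
play_rows(twist=[[0,0,0],[0,0,0],[0,0,0],[0,0,0]], travel=[[0,0,-0.02],[0,0,-0.02],[0,0,0],[0,0,0]], grip=[1,1,1,1])

```text
time_s: 4.0
ee_pos: [0.5383, -0.1631, 0.1171]
eef_rot: [-1.57, 0.002, -3.071]
force: [-9.5, 2.0, 22.1]
grip_width: 0.0003
```

Lid 4 is solid: 22 N and no movement. Next is disc 3.

Call:
play_rows(twist=[[0,0,0],[0,0,0],[0,0,0],[0,0,0],[0,0,0],[0,0,0],[0,0,0],[0,0,0],[0,0,0]], travel=[[0,0,0.4],[-0.07,1,0],[-0.07,1,0],[0,0,0],[0,0,-0.2],[0,0,-0.1],[0,0,-0.06],[0,0,-0.02],[0,0,0]], grip=[1,1,1,1,1,1,1,1,1])

```text
time_s: 4.9
ee_pos: [0.5308, -0.0638, 0.1152]
eef_rot: [-1.571, -0.0, -3.072]
force: [0.7, -0.6, -0.5]
grip_width: 0.0003
```

Call:
play_rows(twist=[[0,0,0],[0,0,0],[0,0,0],[0,0,0]], travel=[[0,0,-0.02],[0,0,-0.02],[0,0,0],[0,0,0]], grip=[1,1,1,1])

```text
time_s: 5.3
ee_pos: [0.531, -0.0632, 0.1136]
eef_rot: [-1.571, 0.0, -3.071]
force: [-0.4, -2.1, 2.6]
grip_width: 0.0003
```

Call:
play_rows(twist=[[0,0,0],[0,0,0],[0,0,0],[0,0,0]], travel=[[0,0,-0.03],[0,0,-0.03],[0,0,0],[0,0,0]], grip=[1,1,1,1])

```text
time_s: 5.7
ee_pos: [0.5309, -0.0631, 0.1104]
eef_rot: [-1.571, -0.0, -3.071]
force: [1.8, -0.8, 0.9]
grip_width: 0.0004
```

Lid 3 gives way: the tip is about 8 mm below the surface at only 1–3 N. I'll push it on down.

Call:
play_rows(twist=[[0,0,0],[0,0,0],[0,0,0],[0,0,0],[0,0,0],[0,0,0],[0,0,0],[0,0,0]], travel=[[0,0,-0.12],[0,0,-0.12],[0,0,-0.12],[0,0,-0.12],[0,0,-0.12],[0,0,-0.08],[0,0,0],[0,0,0]], grip=[1,1,1,1,1,1,1,1])

```text
time_s: 6.5
ee_pos: [0.5306, -0.0631, 0.0762]
eef_rot: [-1.571, -0.001, -3.071]
force: [-1.0, 0.2, -0.5]
grip_width: 0.0005
```

Call:
play_rows(twist=[[0,0,0],[0,0,0],[0,0,0],[0,0,0],[0,0,0]], travel=[[0,0,-0.03],[0,0,-0.03],[0,0,-0.02],[0,0,0],[0,0,0]], grip=[1,1,1,1,1])

```text
time_s: 7.0
ee_pos: [0.5314, -0.0632, 0.0739]
eef_rot: [-1.57, 0.002, -3.071]
force: [-5.2, 1.2, 15.3]
grip_width: 0.0007
```

Run:
```python
from station import ctrl
import cv2
p=ctrl.camera("scene"); cv2.imwrite("pics/s2.png",cv2.resize(p["img"][120:300,200:420,::-1],None,fx=3,fy=3))
print(ctrl.get_obs()["ee_pos"],ctrl.get_obs()["force"])
```

```text
[ 0.53144481 -0.06319568  0.07388758] [-5.69344298  1.20360826 15.66213151]
```

View pics/s2.png

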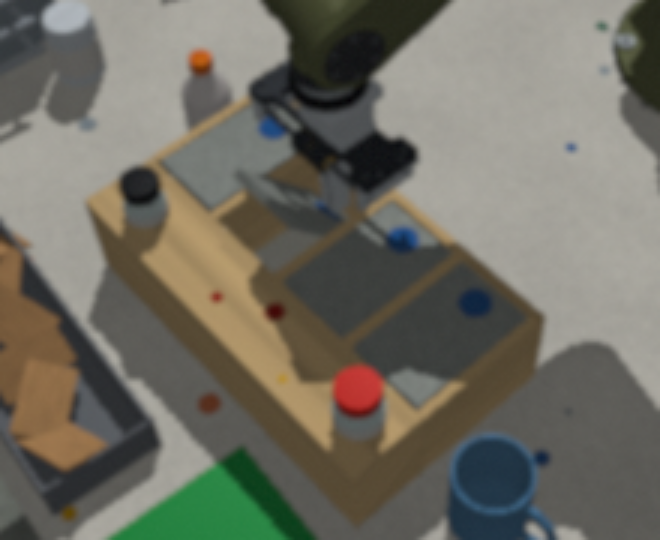

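The picture shows lid 3 at its stop, with the far half standing up at about (280,190). The force has risen to 15 N. I'll withdraw straight up.

Call:
play_rows(twist=[[0,0,0],[0,0,0],[0,0,0],[0,0,0],[0,0,0],[0,0,0],[0,0,0],[0,0,0]], travel=[[0,0,0.2],[0,0,0.5],[0,0,0.8],[0,0,0.8],[0,0,0.6],[-0.9,0,0],[-0.9,0,0],[0,0,0]], grip=[1,1,1,1,1,1,1,1])

```text
time_s: 7.85
ee_pos: [0.4372, -0.0628, 0.2176]
eef_rot: [-1.571, -0.001, -3.071]
force: [-0.3, -0.3, -0.4]
grip_width: 0.0004
```

Run:
```python
from station import ctrl
from h import *
p=ctrl.camera("scene"); cv2.imwrite("pics/s3.png",cv2.resize(p["img"][120:300,200:420,::-1],None,fx=3,fy=3))
for k in ("mug","glue","paint_jar","ink_jar"):
    b=ctrl.boxes_of(k,p); print(k,[(ray(p,q["point"],.09).round(3),round(q["confidence"],2)) for q in b[:1]])
print(ctrl.get_obs()["ee_pos"],ctrl.get_obs()["force"])
```

```text
mug [(array([0.629, 0.285, 0.09 ]), 0.64)]
glue [(array([ 0.551, -0.272,  0.09 ]), 0.53)]
paint_jar [(array([0.655, 0.137, 0.09 ]), 0.78)]
ink_jar [(array([ 0.688, -0.177,  0.09 ]), 0.82)]
[ 0.44172118 -0.06322592  0.21756344] [ 0.55580788 -0.22678345  0.19421055]
```

View pics/s3.png

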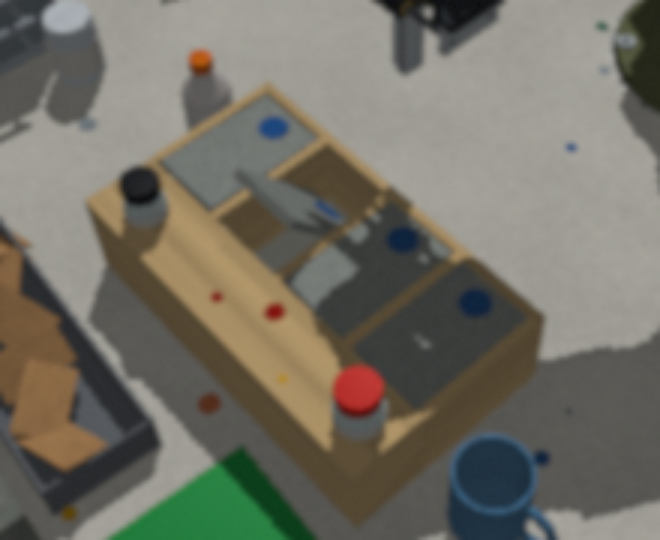

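The hand is clear. Lid 3 stays open at about (280,195), the other three lids are shut, and the jars, mug and bottle haven't moved. I'll hand in now.

```bash
python3 -c "
from station import ctrl
print(ctrl.hand_in())"
```

```text
the job is handed in; nothing more can be done
None
```

Lid 3 (third from left) covers the empty compartment. I pushed it open by its blue disc, took the hand away and handed the job in.

- **Finding the lid:** I pressed disc 4 first. It took 22 N and did not move, so lid 4 is solid. Disc 3 gave way at 1–3 N. I did not press lids 1 and 2, since the rocking one was already found.
- **Opening it:** I pushed straight down on disc 3 until the tips were about 44 mm below the shut top. The force then rose to about 15 N, which I took as the stop.
- **Last checks:** The final scene picture shows lid 3 still standing open and the other three shut. The jars, mug and bottle are where they stood, within the networks' error of about 1 cm. I did not re-measure the spatula, brush, sanding block or can, but the hand never went near them after its first move. The hand is about 0.2 m above the table in front of the chest, with force readings near zero.
- **Disagreements:** The networks marked the middles of the lids instead of the discs, so I located the discs by blue colour. Both cameras agreed on discs 2–4 to about 1 mm, and the top camera missed disc 1. I judged lid 3's angle from the picture and the push depth, and did not measure it.

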